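# Set the rod-length gauge and shut its cover

## Task

Turn the hand wheel of the rod-length gauge by its upright crank pin until the brass pointer lines up with the point of the pointed rider on the rail (not the round-headed one). Then fold the steel cover fully down flat over the scale, leaving the pointer on its mark. Leave the white squeeze bottle standing.

Things in the scene. Friction and masses are not known exactly. Their poses are not given: they have to be found in the camera images.
- gauge: Rod-length gauge, fixed: wooden bed 110 x 290 x 12 mm with hand wheel, toothed steel rack and folding cover. Origin on the bench; bed from -55 to 55 mm in its x, -125 to 165 in its y. x points away from the robot (turned up to 0.33 rad), y left along the rack, z up. Wheel at the right (-y), scale, pointer and cover at the left. The rack (z 15 to 24 mm) may stick out 35 mm past the right end.
- wheel_axis (a point): On the upright axis of the hand wheel, at its disc's top (z = 34 mm; hub 3 mm higher). Disc 76 mm across, 10 thick. Friction (0.07 N m, about 2.5 N at the pin) holds it where it is left. Anticlockwise from above drives the pointer to the gauge's +y, clockwise to -y, 14 mm per rad. It turns 3.2 rad each way from the middle, where the pin is on the gauge's -x side.
- crank_pin (a point): Middle of the height of the upright black crank pin on the wheel: 12 mm across (14 mm at its head), from z = 34 mm (disc) to z = 76 mm, this point at z = 58 mm, 30 mm from the wheel's axis. Fixed to the disc. It can be pushed round from any side with a shut gripper's tips.
- pointer_tip (a point): Tip of the brass pointer on the rack: a needle 3 mm wide, 2 mm thick and 16 mm long from its 12 mm wide brass foot, at z = 27 mm, pointing to the gauge's -x, toward the rider rail. It slides along the gauge's y when the wheel turns.
- mark (a point): Tip of the pointed rider, z = 27 mm: a fixed dark steel saddle on the rail, 16 mm wide along the rail, its top ending in a V point toward the rack (+x), 2 mm short of the pointer tip's path. Starts 12 to 44 mm to either side of the pointer. Its axes are the gauge's; lined up = same y in the gauge's frame.
- round_rider: The other rider, not to be used: the same saddle with a round head 15 mm across in place of the point. Fixed. Its origin lies at bench height (z = 0), 31 mm to the gauge's +x from the middle of its saddle.
- cover (a joint): Angle of the folding steel cover: 0 = shut flat over the scale (stop), growing as it opens up and back; 1.57 upright, starts at 1.7 to 2.15, leaning back away from the robot. Stiff hinge: it stays at any angle and takes about 2 N at its free edge to move. Shut, it clears pointer and riders.
- cover_hinge (a point): Middle of the cover's hinge line, z = 36 mm; the line runs along the gauge's y, 28 mm behind (+x) the gauge's origin and 55 mm left of it.
- cover_edge (a point): Middle of the cover's free edge, 65 mm from the hinge line; the cover is a plate 94 mm long along the hinge and 2.5 mm thick, with a 6 mm turned-down lip at the free edge. Shut, this edge points to the gauge's -x.
- bottle_mid (a point): Half-way up the white squeeze bottle with a red nozzle, 46 mm across and 140 mm tall, standing loose on the bench behind the gauge; its z axis points up. To be left standing.

How it is judged:
By the outcome, as a careful person would: the job done as asked, in the order asked, and still so for the second after the job is handed in, with the robot touching nothing.
It also fails if it takes over 72 s, if anything falls off the work surface, if the arm or the gripper's body presses on something with over 40 N, if the wrist force passes 120 N, or if a joint passes its speed limit or range.

## Robot

A 7-joint arm with a two-finger parallel gripper is mounted at the origin on a cart in front of the work surface, level with it; the furniture and walls round the work are solid. World frame = base frame: x ahead of the robot, y to its left, z up, the work surface at z = 0. Lengths are in mm, angles in rad, forces in N, time in s.
With the tool pointing down it reaches from about 400 to 875 mm from the base axis. Payload 4.4 kg.
Tool frame: the origin (TCP) lies at the very end of the fingers, on their centre line; the grasp point (between the pads) lies 19 mm behind it; z points along the fingers, y is the line along which they close (so a half turn about z gives the same grasp; the last joint's range is limited). The gripper opens to 85 mm and grips with 20 to 120 N. Pads are 22 mm wide; open, the fingers measure 114 mm over their backs; the gripper's body (76 mm by 85 mm) begins 54 mm behind the grasp point. The pads swing forward as they close: fully open they stand 13 mm farther back than shut.
Start: joints at [-1.21, 0.628, 0.038, 1.517, -0.027, 0.996, -0.02], TCP at [269.053, 591.716, 231.313] pointing down, gripper open.
Joint ranges: [-3.06, 3.06], [-0.37, 2.12], [-1.25, 1.32], [0.18, 2.47], [-1.1, 4.24], [0.23, 1.98], [-2.94, 2.94]. Speed limits (rad/s): [2.57, 2.57, 3.14, 3.14, 3.14, 3.14, 3.14].

## Interface

Orientations are given as [roll, pitch, yaw] about the fixed x, y, z axes, in that order (R = Rz(yaw) Ry(pitch) Rx(roll)).
In Python, from cell import monitor, viewer, workorder gives the robot as it stands.
- The arm moves only by the tool arm_command, never from a script. Its argument "series" is one flat list of numbers, 5 for each row, row after row: the opening in per cent of the stroke, from 0 (shut) to 100 (fully open), then the shift along the tool's x, y, z in cm, then the turn about the tool's z in degrees. In form: [claw, x, y, z, roll, claw, x, y, z, roll, ...]. A call has exactly 5 rows; each row is the pose to reach, as a shift and turn from the pose commanded when the call began, along the tool's axes at that moment; what a row does not reach only later rows make up. A row lasts 1/12 s, in which the tool goes at most 41.7 mm and 7.16 degrees, less where a joint would pass 70% of its speed; a pose out of reach is approached as far as the arm can. A call with a gripper value outside its range is refused whole. The fingers move at their own pace and stop on an object; the grip force is fixed at half the most. Time passes only in rows, so rows that repeat a pose let the fingers close, or fill a call up. It gives the time, the measured TCP pose, the force, the opening and the grip force at its end, in the units of the state.
- monitor.read_state(): the state, without advancing time (a new reading comes with each control period).
- viewer.get_image(name): name is "scene" or "side" or "wrist"; returns (picture, depth): 420x560x3 uint8, red, green, blue; 420x560 float32, mm along the optical axis (not along the pixel's ray), 0 where there is no reading.
- viewer.camera_model(name): a dict with "mtx" (3x3 intrinsics, pixels), "R" (3x3) and "t" (3): a world point X has camera coordinates R X + t. Camera axes: x right, y down, z forward; pixel columns grow to the right and rows downward; lengths in mm; the calibration is good to about 2 mm. A picture is of the moment at which its call begins: read the wrist's pose just before it. camera_model takes no time and is no camera call; for the wrist camera it gives the pose at the moment of the call.
- workorder.finish_job(): hands the job in; it is judged then, once.
The state is a dict: "clock": time; "qpos": joint angles; "qd": joint speeds; "tau": joint torques, N m; "eef_pos": TCP position; "tool_rot": TCP orientation; "force": force on the tool from outside, world axes, zero at the start; "torque": the same for the moment, N m; "width": finger opening in mm; "gripper_force": force on a finger pad.
Only numpy, scipy, OpenCV 4.12 (cv2) and the standard library are available. Lean on these libraries where they do the work, as an engineer would, in place of code of your own. Each camera call takes 0.05 s, during which the arm holds its last target. There are 200 camera calls.

## Working session

There is one attempt and no reset: what is moved stays moved. The work goes in short steps, Python scripts to look and compute and a tool call to move; the robot and the scene stay as the last step left them, time stands still between calls to the robot, and variables do not carry over. Pictures are saved under pics/ and viewed, at most 10 in all, crops included, and the job is handed in when it is done.

Besides the shell and the picture viewer there is one more tool, called after "Request:" by a JSON object that holds its "fn" and its "kwargs", one argument or row to a line. arm_command: Moves the arm, as the interface text tells. Its arguments: {"type":"object","properties":{"series":{"type":"array","items":{"type":"number"}}},"required":["series"]}

```bash
mkdir -p pics
cat > h.py <<'E'
import numpy as np, cv2, sys
sys.path.insert(0,'.')
from cell import monitor, viewer, workorder
def grab(name,fn=None):
    m=viewer.camera_model(name); p,d=viewer.get_image(name)
    if fn: cv2.imwrite('pics/'+fn,p[:,:,::-1]); np.savez('pics/'+fn+'.npz',d=d,p=p,**m)
    return p,d,m
def unproj(m,u,v,z):
    c=np.linalg.inv(m['mtx'])@np.array([u,v,1.])*z
    return np.array(m['R']).T@(c-m['t'])
def onplane(m,u,v,h):
    R=np.array(m['R']);o=-R.T@m['t'];r=R.T@np.linalg.inv(m['mtx'])@np.array([u,v,1.])
    return o+r*(h-o[2])/r[2]
def proj(m,X):
    c=m['mtx']@(np.array(m['R'])@X+m['t']);return c[:2]/c[2]
E
python3 - <<'E'
from h import *
for n in ['scene','side']:
    p,d,m=grab(n,n+'0.png'); print(n,-np.array(m['R']).T@m['t'])
s=monitor.read_state();print(s)
E
```

```text
scene [136.82860148 145.50623153 736.42705259]
side [ 479.34782128 -886.27063205  514.74815097]
{'clock': 0.1, 'qpos': array([-1.20980778,  0.6292678 ,  0.03842069,  1.51825913, -0.02701973,
        0.99630332, -0.01999125]), 'qd': array([-3.51939752e-04, -1.37096507e-03, -2.45382360e-05, -3.03903798e-03,
       -1.22347781e-03, -9.58050155e-04, -6.06701452e-04]), 'tau': array([ 3.52401883e-03, -5.64538836e+01,  1.23022456e+00, -1.93974817e+01,
        1.11477496e-02,  5.41873102e-03,  3.84352927e-05]), 'eef_pos': array([268.7899474 , 591.20736468, 230.47425766]), 'tool_rot': array([-3.13987181e+00, -1.27185809e-05,  2.71482178e+00]), 'force': array([-0.26751504,  0.22563069, -1.05259131]), 'torque': array([0.0419559 , 0.01821261, 0.00194573]), 'gripper_force': 0.0, 'width': 85.51760745888808}
```

View pics/scene0.png

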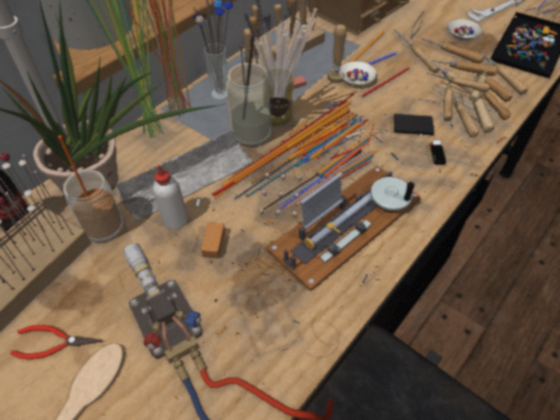

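View pics/side0.png

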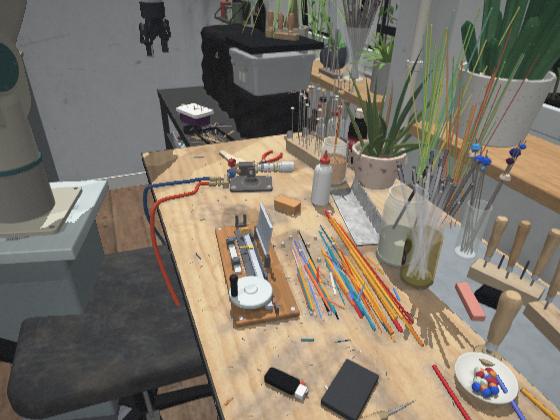

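Scene view: bed with left corners around (268,250) and (310,286), wheel at (392,194), pin at about (409,188), and the cover upright at (321,202). Side view: wheel at (252,292) and pin at (234,286). The bottle is well left and behind, at about (170,200) in the scene view. I'll zoom in.

Run:
```python
from h import *
a=np.load('pics/scene0.png.npz');b=np.load('pics/side0.png.npz')
A=cv2.resize(a['p'][165:295,255:425],None,fx=3.2,fy=3.2,interpolation=2)[:,:,::-1]
B=cv2.resize(b['p'][195:330,205:310],None,fx=3.0,fy=3.08,interpolation=2)[:,:,::-1]
B=cv2.resize(B,(250,416))
cv2.imwrite('pics/z0.png',np.hstack([A,B]))
for u,v in [(310,286),(268,250),(420,203)]: print(onplane(a,u,v,12))
print('wheel',onplane(a,392,192,34),onplane(b,252,292,34))
print('pin', onplane(a,409,186,76),onplane(b,234,278,76))
print('bottle',onplane(a,175,222,0),onplane(b,321,203,0))
```

```text
[ 448.9376254  -131.00172775   12.        ]
[ 547.00622904 -115.28066115   12.        ]
[ 469.03665178 -402.56491089   12.        ]
wheel [ 507.19447711 -363.07295884   34.        ] [ 509.2659482  -369.73263362   34.        ]
pin [ 477.89907558 -365.99200531   76.        ] [ 480.00998325 -378.84933762   76.        ]
bottle [ 7.03247716e+02 -1.64864337e+01 -1.13686838e-13] [707.9423515  -30.28480388   0.        ]
```

View pics/z0.png

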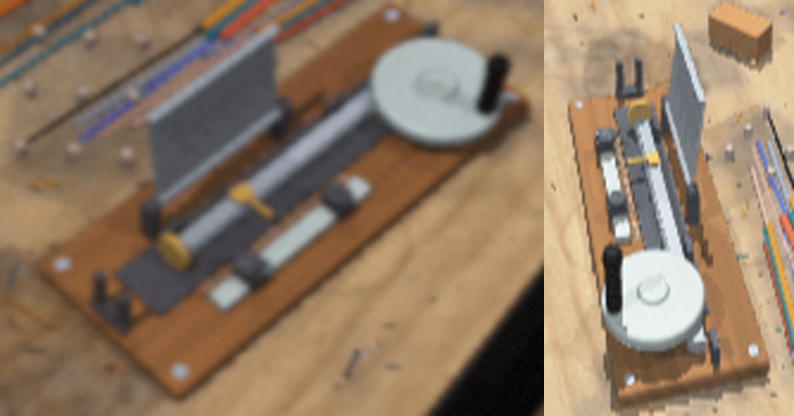

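Wheel is at the right with the pin near its robot side; the cover stands upright and two riders are on the rail. They can't be told apart here, so I'll go closer with the wrist camera.

Run:
```python
from h import *
from scipy.spatial.transform import Rotation as Ro
s=monitor.read_state(); m=viewer.camera_model('wrist')
T=Ro.from_euler('xyz',s['tool_rot']).as_matrix(); R=np.array(m['R']);c=-R.T@m['t']
print(T.T@(c-s['eef_pos']), T.T@R.T, m['mtx'])
print('delta tool cm',T.T@(np.array([490,-250,280])-s['eef_pos'])/10)
```

```text
[  78.42315151    0.65377122 -143.89162873] [[ 7.50530612e-04 -9.50632763e-01 -3.10317236e-01]
 [ 9.99999554e-01  5.35672308e-04  7.77599832e-04]
 [-5.72983526e-04 -3.10317681e-01  9.50632741e-01]] [[325.54427624   0.         278.3733716 ]
 [  0.         325.54427624 208.38756875]
 [  0.           0.           1.        ]]
delta tool cm [-54.95723419 -67.42750631  -4.83724842]
```

Request:
{"fn": "arm_command", "kwargs": {
  "series": [0, -2.6, -3.1, 0.3, 0, 0, -5.2, -6.2, 0.6, 0, 0, -7.8, -9.3, 0.9, 0, 0, -10.4, -12.4, 1.2, 0, 0, -13, -15.5, 1.5, 0]
}}

```text
clock: 0.52
eef_pos: [323.2, 394.7, 215.9]
tool_rot: [-3.141, 0.0, 2.715]
force: [1.1, -1.1, -0.4]
width: 25.5
gripper_force: 0.0
```

Request:
{"fn": "arm_command", "kwargs": {
  "series": [0, -2.6, -3.1, 0.3, 0, 0, -5.2, -6.2, 0.6, 0, 0, -7.8, -9.3, 0.9, 0, 0, -10.4, -12.4, 1.2, 0, 0, -13, -15.5, 1.5, 0]
}}

```text
clock: 0.93
eef_pos: [377.4, 200.0, 201.1]
tool_rot: [-3.141, -0.0, 2.715]
force: [0.4, -0.3, 0.1]
width: -0.1
gripper_force: 0.0
```

Request:
{"fn": "arm_command", "kwargs": {
  "series": [0, -2.6, -3.1, 0.3, 0, 0, -5.2, -6.2, 0.6, 0, 0, -7.8, -9.3, 0.9, 0, 0, -10.4, -12.4, 1.2, 0, 0, -13, -15.5, 1.5, 0]
}}

```text
clock: 1.35
eef_pos: [431.6, 5.0, 186.1]
tool_rot: [3.142, -0.0, 2.715]
force: [0.6, 0.8, -0.6]
width: 0.3
gripper_force: 0.0
```

Request:
{"fn": "arm_command", "kwargs": {
  "series": [0, -2.6, -3.1, 0.3, 7, 0, -5.2, -6.2, 0.6, 14, 0, -7.8, -9.3, 0.9, 21, 0, -10.4, -12.4, 1.2, 28, 0, -13, -15.5, 1.5, 35]
}}

```text
clock: 1.77
eef_pos: [485.7, -189.9, 171.0]
tool_rot: [-3.141, -0.0, 2.098]
force: [1.4, 0.6, 0.1]
width: -0.1
gripper_force: 0.0
```

Request:
{"fn": "arm_command", "kwargs": {
  "series": [0, 0, 0, 0, 7, 0, 0, 0, 0, 14, 0, 0, 0, 0, 21, 0, 0, 0, 0, 25, 0, 0, 0, 0, 25]
}}

```text
clock: 2.18
eef_pos: [485.5, -187.8, 170.9]
tool_rot: [-3.14, -0.0, 1.666]
force: [0.9, -0.1, 0.1]
width: -0.1
gripper_force: 0.0
```

Run:
```python
from h import *
grab('wrist','w1.png')
```

```text
(no output)
```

View pics/w1.png

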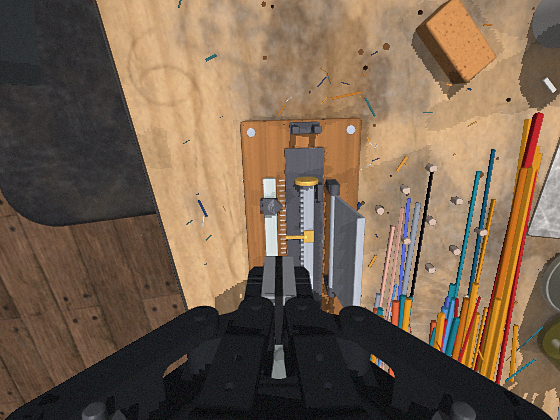

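The image columns run along the gauge: the bed's left corners are at (242,122) and (360,120), pointer tip about (286,237), and one rider at (269,206) with a square or round head. The gripper hides the rest, so I'll back off to the right.

Request:
{"fn": "arm_command", "kwargs": {
  "series": [0, -3.5, 0, 0, 0, 0, -7, 0, 0, 0, 0, -10, 0, 0, 0, 0, -12, 0, 0, 0, 0, -12, 0, 0, 0]
}}

```text
clock: 2.65
eef_pos: [496.5, -313.5, 171.5]
tool_rot: [3.141, 0.005, 1.664]
force: [0.6, -0.4, -0.5]
width: 0.1
gripper_force: 0.0
```

Run:
```python
from h import *
p,d,m=grab('wrist','w2.png')
cv2.imwrite('pics/w2z.png',cv2.resize(p[60:270,200:410],None,fx=2.8,fy=2.8,interpolation=2)[:,:,::-1])
```

```text
(no output)
```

View pics/w2z.png

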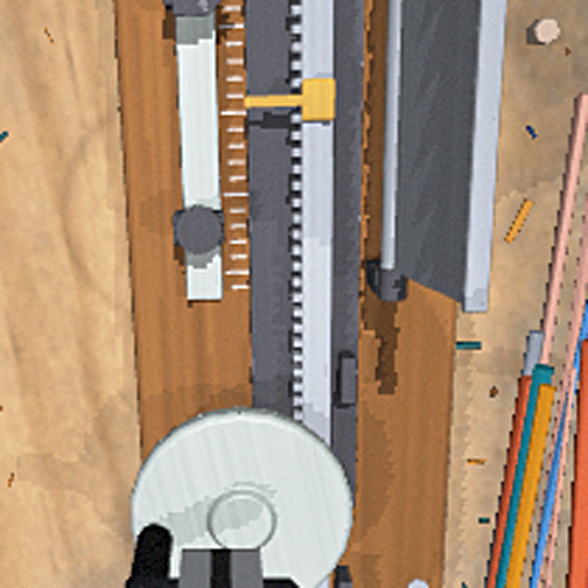

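Request:
{"fn": "arm_command", "kwargs": {
  "series": [0, -3.5, 0, 0, 0, 0, -7, 0, 0, 0, 0, -10, 0, 0, 0, 0, -12, 0, 0, 0, 0, -12, 0, 0, 0]
}}

```text
clock: 3.12
eef_pos: [507.9, -431.0, 171.1]
tool_rot: [-3.141, 0.003, 1.665]
force: [-0.5, -0.9, 0.3]
width: 0.2
gripper_force: 0.0
```

Run:
```python
from h import *
p,d,m=grab('wrist','w3.png')
```

```text
(no output)
```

View pics/w3.png

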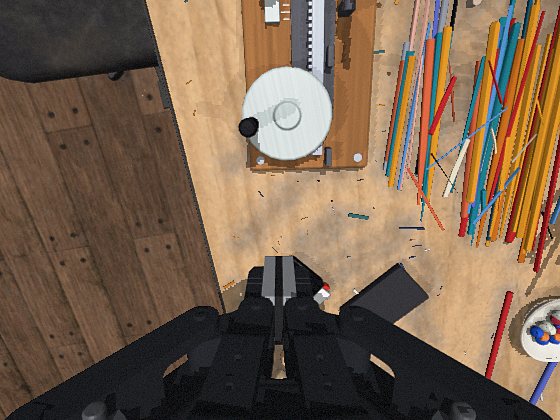

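The round rider is the right one, at w2 (271,142). The pointed rider is therefore the left one, on the +y side of the pointer. In w3 the hub is at (288,115), the pin head at (248,127), and the bed's right corners at (250,170) and (370,168).

Run:
```python
from h import *
w1,w2,w3=[np.load(f'pics/w{i}.png.npz') for i in (1,2,3)]
L0=onplane(w1,242,122,12)[:2];L1=onplane(w1,360,120,12)[:2];R0=onplane(w3,250,170,12)[:2];R1=onplane(w3,370,168,12)[:2]
e=(L0+L1-R0-R1)/2; psi=np.arctan2(-e[0],e[1]); print('psi',psi,np.linalg.norm(e),np.linalg.norm(L1-L0),np.linalg.norm(R1-R0))
ex=np.array([np.cos(psi),np.sin(psi)]);ey=np.array([-ex[1],ex[0]])
o=(L0+L1+R0+R1)/4-20*ey; print('origin',o)
G=lambda P:(round((P[:2]-o)@ex,1),round((P[:2]-o)@ey,1))
print('hub',G(onplane(w3,288,115,37)),'pin',G(onplane(w3,248,127,76)), onplane(w3,248,127,76))
print('ptr w1',G(onplane(w1,286,237,27)),'w2',G(onplane(w2,200+245/2.8,60+101/2.8,27)))
for q in [(257,206),(269,199),(269,214),(279,206)]: print('rid',q,G(onplane(w1,*q,27)))
cv2.imwrite('pics/w1z.png',cv2.resize(w1['p'][180:260,245:345],None,fx=6,fy=6,interpolation=2)[:,:,::-1])
```

```text
psi 0.12556230818377662 288.5837975867758 106.10176897096632 112.94836098847684
origin [ 521.46028943 -285.43837005]
hub (np.float64(-20.3), np.float64(-73.8)) pin (np.float64(-50.0), np.float64(-79.6)) [ 481.77244363 -370.66603405   76.        ]
ptr w1 (np.float64(-16.1), np.float64(58.1)) w2 (np.float64(-16.4), np.float64(58.8))
rid (257, 206) (np.float64(-42.3), np.float64(90.1))
rid (269, 199) (np.float64(-30.9), np.float64(96.5))
rid (269, 214) (np.float64(-31.5), np.float64(81.9))
rid (279, 206) (np.float64(-21.9), np.float64(89.5))
```

View pics/w1z.png

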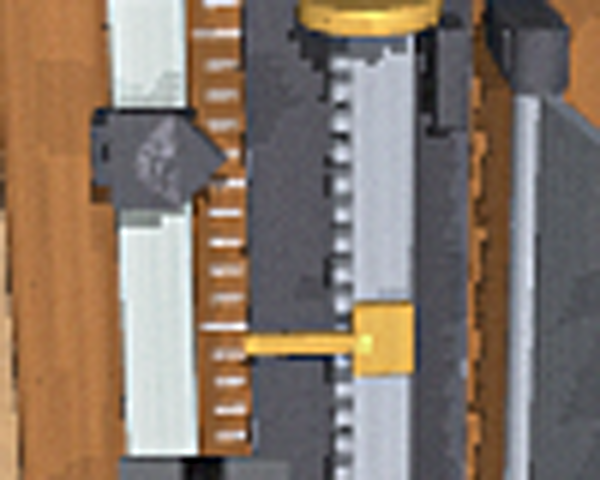

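Pointed rider confirmed: its tip is at w1 (283.3,206.2) and the pointer tip at (285.8,237.3), so about 31 mm to +y, or 2.23 rad anticlockwise. I'll cage the pin between part-open fingers and swing them round the wheel axis.

Request:
{"fn": "arm_command", "kwargs": {
  "series": [42, 1.5, -0.5, 0, 7, 42, 3, -1, 0, 14, 42, 4.5, -1.5, 0, 21, 42, 6.2, -2, 0, 28, 42, 6.2, -2, 0, 35]
}}

```text
clock: 3.58
eef_pos: [482.5, -359.8, 170.7]
tool_rot: [-3.136, -0.006, 1.056]
force: [0.0, 0.9, -0.4]
width: 36.2
gripper_force: 0.0
```

Request:
{"fn": "arm_command", "kwargs": {
  "series": [42, 0, 0, 0, 7, 42, 0, 0, 0, 14, 42, 0, 0, 0, 21, 42, 0, 0, 0, 28, 42, 0, 0, 0, 35]
}}

```text
clock: 4.0
eef_pos: [483.6, -363.5, 171.0]
tool_rot: [-3.139, -0.001, 0.443]
force: [0.8, 0.2, 0.5]
width: 35.7
gripper_force: 0.0
```

Request:
{"fn": "arm_command", "kwargs": {
  "series": [42, 0, 0, 0, 7, 42, 0, 0, 1, 7, 42, 0, 0, 3, 7, 42, 0, 0, 5, 7, 42, 0, 0, 5, 7]
}}

```text
clock: 4.42
eef_pos: [481.7, -362.4, 117.1]
tool_rot: [-3.133, 0.003, 0.329]
force: [0.4, 0.6, -0.3]
width: 35.9
gripper_force: 0.0
```

Run:
```python
from h import *
s=monitor.read_state(); print(s['eef_pos'],s['tool_rot'],s['qpos'],s['width'])
p,d,m=grab('side','s1.png'); 
print(proj(m,s['eef_pos']), proj(m,[481.8,-370.7,76]))
yaw=s['tool_rot'][2];D=np.array([481.8,-370.7])-s['eef_pos'][:2]
print('tool shift mm',D@[np.cos(yaw),np.sin(yaw)],D@[np.sin(yaw),-np.cos(yaw)])
cv2.imwrite('pics/s1z.png',cv2.resize(p[180:340,170:330],None,fx=3.5,fy=3.5,interpolation=2)[:,:,::-1])
```

```text
[ 481.67589983 -362.41832828  117.11137682] [-3.13342498e+00  2.67376051e-03  3.29328767e-01] [ 0.21977877  0.8013148   0.64619929  1.75993023 -0.64142221  0.81202769
 -0.0597883 ] 35.862640692008235
[233.62445392 251.6322332 ] [234.91211219 274.64468031]
tool shift mm -2.560927416197931 7.876746671391801
```

View pics/s1z.png

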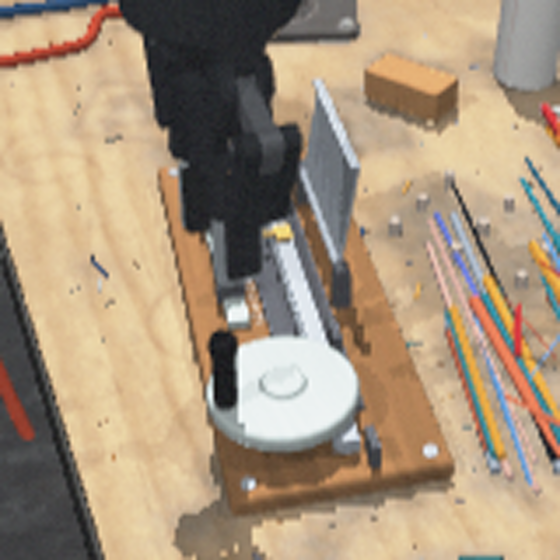

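Fingers are at crop (205,225) and (243,270), the pin top at (225,337): they line up after an 8 mm correction. Next: descend, narrow, and swing.

Request:
{"fn": "arm_command", "kwargs": {
  "series": [42, -0.3, 0.8, 0, 0, 42, -0.3, 0.8, 1.5, 0, 42, -0.3, 0.8, 4, 0, 42, -0.3, 0.8, 6.5, 0, 42, -0.3, 0.8, 6.9, 0]
}}

```text
clock: 4.88
eef_pos: [481.8, -374.5, 50.1]
tool_rot: [-3.138, 0.001, 0.325]
force: [-0.6, 0.8, 0.7]
width: 35.9
gripper_force: 0.0
```

Request:
{"fn": "arm_command", "kwargs": {
  "series": [25, 0, 0, 0, 0, 25, 0, 0, 0, 0, 25, 0, 0, 0, 0, 25, 0, 0, 0, 0, 25, 0, 0, 0, 0]
}}

```text
clock: 5.3
eef_pos: [482.9, -375.7, 53.4]
tool_rot: [3.141, -0.001, 0.324]
force: [-2.2, 2.4, 1.8]
width: 21.6
gripper_force: 1.2
```

Request:
{"fn": "arm_command", "kwargs": {
  "series": [25, 0.01, 0.26, 0, -5, 25, 0.05, 0.52, 0, -10, 25, 0.1, 0.78, 0, -15, 25, 0.18, 1.03, 0, -20, 25, 0.28, 1.27, 0, -25]
}}

```text
clock: 5.72
eef_pos: [490.3, -386.2, 53.1]
tool_rot: [3.141, -0.001, 0.765]
force: [-1.0, 3.0, 0.3]
width: 21.6
gripper_force: 1.2
```

Request:
{"fn": "arm_command", "kwargs": {
  "series": [25, 0.01, 0.26, 0, -5, 25, 0.05, 0.52, 0, -10, 25, 0.1, 0.78, 0, -15, 25, 0.18, 1.03, 0, -20, 25, 0.28, 1.27, 0, -25]
}}

```text
clock: 6.13
eef_pos: [500.3, -393.7, 53.0]
tool_rot: [-3.142, -0.0, 1.201]
force: [-2.4, 2.7, 0.0]
width: 21.1
gripper_force: 1.2
```

Request:
{"fn": "arm_command", "kwargs": {
  "series": [25, 0.01, 0.26, 0, -5, 25, 0.05, 0.52, 0, -10, 25, 0.1, 0.78, 0, -15, 25, 0.18, 1.03, 0, -20, 25, 0.28, 1.27, 0, -25]
}}

```text
clock: 6.55
eef_pos: [512.5, -396.4, 52.9]
tool_rot: [-3.141, 0.0, 1.636]
force: [-2.9, 0.7, 0.7]
width: 21.7
gripper_force: 1.1
```

Request:
{"fn": "arm_command", "kwargs": {
  "series": [25, 0.01, 0.26, 0, -5, 25, 0.05, 0.52, 0, -10, 25, 0.1, 0.78, 0, -15, 25, 0.18, 1.03, 0, -20, 25, 0.28, 1.27, 0, -25]
}}

```text
clock: 6.97
eef_pos: [524.8, -393.5, 52.9]
tool_rot: [-3.14, 0.001, 2.072]
force: [-2.6, 0.0, -0.9]
width: 21.5
gripper_force: 1.1
```

Run:
```python
from h import *
s=monitor.read_state(); h=np.array([510.6,-361.1]);v=s['eef_pos'][:2]-h
print(s['eef_pos'],'r',np.hypot(*v),'ang',np.arctan2(v[1],v[0])-.1256+2*np.pi)
p,d,m=grab('wrist','w4.png'); p2,d2,m2=grab('scene','c4.png'); p3,_,m3=grab('side','s4.png')
a=cv2.resize(p2[165:295,255:425],None,fx=2.3,fy=2.3,interpolation=2);b=cv2.resize(p3[195:330,205:310],None,fx=2.3,fy=2.3,interpolation=2)
a=cv2.resize(a,(391,300));b=cv2.resize(b,(241,300));row=np.hstack([a,b]);w=cv2.resize(p[:,60:500][:,:],(314,300))
cv2.imwrite('pics/c4z.png',np.vstack([row,np.pad(w,((0,0),(0,row.shape[1]-314),(0,0)))])[:,:,::-1])
```

```text
[ 524.76061185 -393.49605999   52.93674811] r 35.35572981727882 ang 4.998871254983319
```

View pics/c4z.png

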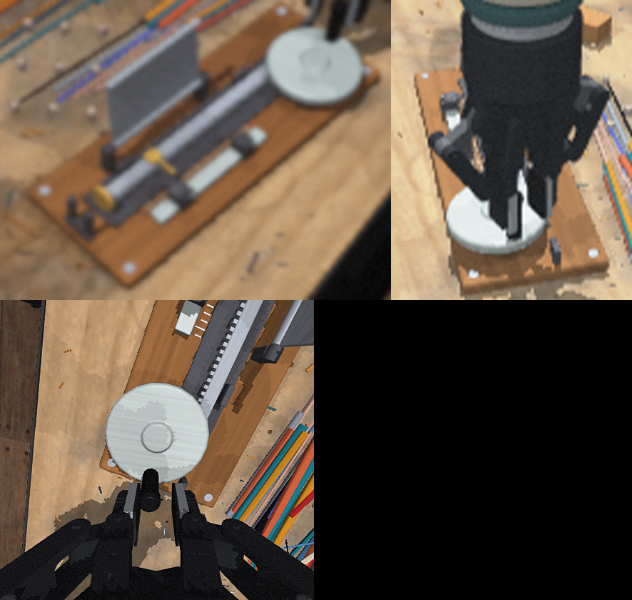

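The pin is caged at w4 (270,238) and the pointer is close to the rider. Computing what's left.

Run:
```python
from h import *
w4=np.load('pics/w4.png.npz');psi=.12556
h=onplane(w4,60+157*440/314,(437-300)*1.4,37);print('hub',h)
p=onplane(w4,60+150.5*440/314,(476-300)*1.4,76);print(p)
for H in (h[:2],np.array([510.6,-361.1])):
    v=p[:2]-H;print(np.hypot(*v),(np.arctan2(v[1],v[0])-psi)%(2*np.pi))
# pointer from scene: yellow mask old/new
for f in ('scene0','c4'):
    a=np.load(f'pics/{f}.png.npz');hsv=cv2.cvtColor(a['p'],cv2.COLOR_RGB2HSV)
    m=cv2.inRange(hsv,(18,140,110),(32,255,255));m[:, :295]=0;m[:,370:]=0;m[:210]=0;m[260:]=0
    n,l,st,c=cv2.connectedComponentsWithStats(m)
    for i in range(1,n):
        if st[i,4]>6: g=onplane(a,*c[i],27)[:2]-[521.46,-285.44];print(f,st[i],c[i],'gy',-np.sin(psi)*g[0]+np.cos(psi)*g[1])
```

```text
hub [ 509.39859193 -361.06803335   37.        ]
[ 511.98824611 -373.72408866   76.        ]
12.918283354692138 4.788660762661685
12.700190616681866 4.6963569151575655
scene0 [328 223   5   5  19] [330.         225.15789474] gy 57.8823740244828
scene0 [305 238   8   9  40] [308.425 242.25 ] gy 111.00572506202714
c4 [319 230   5   5  19] [321.         232.15789474] gy 80.17990917888228
c4 [296 246   8   9  42] [299.21428571 250.28571429] gy 133.90377580920887
```

Pointer has moved about 22.5 of the 31.2 mm; about 35° remain. I'll take 25° now, then check.

Request:
{"fn": "arm_command", "kwargs": {
  "series": [25, 0.1, 0.26, 0, -5, 25, 0.2, 0.52, 0, -10, 25, 0.3, 0.78, 0, -15, 25, 0.4, 1.03, 0, -20, 25, 0.5, 1.27, 0, -25]
}}

```text
clock: 7.53
eef_pos: [534.3, -384.8, 53.0]
tool_rot: [-3.139, 0.004, 2.506]
force: [-1.3, -3.4, -0.5]
width: 21.5
gripper_force: 1.6
```

Request:
{"fn": "arm_command", "kwargs": {
  "series": [25, 0.01, 0.1, 0, -2, 25, 0.02, 0.2, 0, -4, 25, 0.02, 0.26, 0, -5, 25, 0.02, 0.26, 0, -5, 25, 0.02, 0.26, 0, -5]
}}

```text
clock: 7.95
eef_pos: [536.1, -380.6, 52.8]
tool_rot: [-3.141, 0.002, 2.591]
force: [0.3, -4.1, 1.7]
width: 21.2
gripper_force: 1.7
```

```bash
cat > ptr.py <<'E'
from h import *
psi=.12556
s=monitor.read_state();print(s['eef_pos'],s['tool_rot'][2],s['force'])
def yy(P):
    hsv=cv2.cvtColor(P,cv2.COLOR_RGB2HSV)
    s=hsv[:,:,1].astype(float);ok=(hsv[:,:,0]>=18)&(hsv[:,:,0]<=32)&(s>110)&(hsv[:,:,2]>90)
    ok[:,:285]=0;ok[:,370:]=0;ok[:205]=0;ok[265:]=0
    n,l,st,c=cv2.connectedComponentsWithStats(ok.astype(np.uint8))
    return [(st[i,4],c[i]) for i in range(1,n) if st[i,4]>8]
import sys
P,_,m=grab('scene',sys.argv[1])
ref=np.load('pics/scene0.png.npz')['p']
for q in (ref,P):
  for a,c in yy(q):
    g=onplane(m,*c,27)[:2]-[521.46,-285.44];print(a,c,'gy %.1f'%(-np.sin(psi)*g[0]+np.cos(psi)*g[1]))
E
python3 ptr.py c5.png
```

```text
[ 536.11181016 -380.59272692   52.7545623 ] 2.5910010668478987 [ 0.25702134 -4.14122842  1.69401385]
46 [332.10869565 226.52173913] gy 57.3
60 [308.78333333 242.71666667] gy 111.2
47 [320.25531915 235.80851064] gy 86.6
59 [296.50847458 252.66101695] gy 140.5
```

Request:
{"fn": "arm_command", "kwargs": {
  "series": [25, 0.01, 0.1, 0, -2, 25, 0.02, 0.2, 0, -4, 25, 0.02, 0.3, 0, -6, 25, 0.02, 0.3, 0, -6, 25, 0.02, 0.3, 0, -6]
}}

```text
clock: 8.42
eef_pos: [537.2, -376.6, 52.3]
tool_rot: [3.141, -0.0, 2.698]
force: [1.0, -3.0, -0.1]
width: 21.5
gripper_force: 1.3
```

Request:
{"fn": "arm_command", "kwargs": {
  "series": [42, 0, 0, 0, 0, 42, 0, 0, 0, 0, 42, 0, 0, -3, 0, 42, 0, 0, -5, 0, 42, 0, 0, -7, 0]
}}

```text
clock: 8.83
eef_pos: [536.8, -375.4, 122.5]
tool_rot: [3.14, -0.002, 2.698]
force: [-0.7, -0.2, 0.3]
width: 36.0
gripper_force: 0.0
```

```bash
python3 ptr.py c6.png
python3 - <<'E'
from h import *
s=monitor.read_state();print(s['eef_pos'],s['tool_rot'])
E
```

```text
[ 536.84104979 -375.41536725  122.53411322] 2.6980423395336035 [-0.74527668 -0.16736982  0.32309111]
46 [332.10869565 226.52173913] gy 57.3
60 [308.78333333 242.71666667] gy 111.2
46 [319.41304348 236.30434783] gy 88.4
49 [296.14285714 253.18367347] gy 141.7
[ 539.06524746 -376.90873554  126.9239615 ] [3.14086596 0.00442214 2.69792507]
```

Request:
{"fn": "arm_command", "kwargs": {
  "series": [0, 1.5, 1.5, 0, 7, 0, 3, 3, 0, 14, 0, 4.5, 4.5, 0, 21, 0, 6, 6, 0, 28, 0, 7.4, 7.4, 0.5, 35]
}}

```text
clock: 9.3
eef_pos: [501.7, -276.2, 117.5]
tool_rot: [3.141, -0.001, 2.081]
force: [1.2, 0.3, -0.1]
width: -0.2
gripper_force: 0.0
```

Request:
{"fn": "arm_command", "kwargs": {
  "series": [0, 0, 0, 0, 7, 0, 0, 0, 0, 14, 0, 0, 0, 0.7, 21, 0, 0, 0, 0.7, 22.4, 0, 0, 0, 0.7, 22.4]
}}

```text
clock: 9.72
eef_pos: [501.6, -277.1, 109.6]
tool_rot: [-3.14, -0.002, 1.698]
force: [0.8, -0.0, 0.4]
width: -0.0
gripper_force: 0.0
```

Run:
```python
from h import *
p,d,m=grab('wrist','w7.png');s=monitor.read_state();print(s['eef_pos'],s['tool_rot'])
c=proj(m,[492.4,-199.4,27]);print(c);u,v=map(int,c)
print(u-60,max(v-60,0))
cv2.imwrite('pics/w7z.png',cv2.resize(p[max(v-60,0):v+60,u-60:u+100],None,fx=5,fy=5,interpolation=2)[:,:,::-1])
```

```text
[ 501.81583597 -277.56910899  109.9091892 ] [-3.14047835e+00 -1.28853148e-03  1.69885868e+00]
[277.60264224 104.59572387]
217 44
```

View pics/w7z.png

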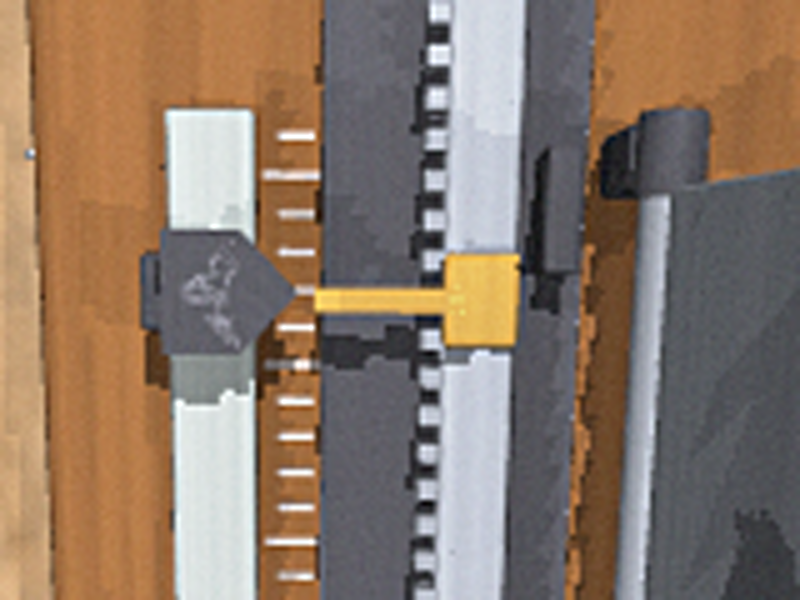

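Crop: rider point at (297,291.5), needle centre line at (315,300). At about 7.2 px/mm the pointer is about 1.2 mm short, so one more 5° nudge by the same grip.

Request:
{"fn": "arm_command", "kwargs": {
  "series": [42, -2.5, 0.6, -1.2, -7, 42, -5, 1.2, -1.2, -14, 42, -7.5, 1.8, -1.2, -21, 42, -10.22, 2.25, -1.2, -28, 42, -10.22, 2.25, -1.2, -35]
}}

```text
clock: 10.18
eef_pos: [537.3, -384.4, 122.9]
tool_rot: [-3.139, 0.006, 2.31]
force: [-0.7, -1.8, -0.3]
width: 36.1
gripper_force: 0.0
```

Request:
{"fn": "arm_command", "kwargs": {
  "series": [42, 0, 0, 0, -7, 42, 0, 0, 0, -14, 42, 0, 0, 0, -21, 42, 0, 0, 0, -22.4, 42, 0, 0, 0, -22.4]
}}

```text
clock: 10.6
eef_pos: [536.9, -377.3, 122.4]
tool_rot: [3.141, -0.0, 2.696]
force: [0.3, -0.4, 1.1]
width: 36.0
gripper_force: 0.0
```

Request:
{"fn": "arm_command", "kwargs": {
  "series": [42, 0, 0, 2, 0, 42, 0, 0, 5, 0, 42, 0, 0, 7, 0, 25, 0, 0, 7, 0, 25, 0, 0, 7, 0]
}}

```text
clock: 11.02
eef_pos: [536.4, -376.6, 51.5]
tool_rot: [3.142, -0.002, 2.696]
force: [-0.1, 0.4, -0.1]
width: 21.4
gripper_force: 0.0
```

Request:
{"fn": "arm_command", "kwargs": {
  "series": [25, 0, 0, 0, 0, 25, 0, 0.1, 0, -2, 25, 0, 0.2, 0, -4, 25, 0.01, 0.26, 0, -5, 25, 0.01, 0.26, 0, -5]
}}

```text
clock: 11.43
eef_pos: [538.7, -376.0, 53.6]
tool_rot: [-3.14, 0.003, 2.785]
force: [-1.0, -1.3, 1.7]
width: 21.4
gripper_force: 1.3
```

Request:
{"fn": "arm_command", "kwargs": {
  "series": [25, 0, 0, 0, 0, 42, 0, 0, 0, 0, 42, 0, 0, 0, 0, 42, 0, 0, -3, 0, 42, 0, 0, -7, 0]
}}

```text
clock: 11.85
eef_pos: [535.6, -371.7, 118.8]
tool_rot: [3.138, -0.009, 2.785]
force: [1.1, 0.5, 0.4]
width: 35.6
gripper_force: 0.0
```

```bash
python3 ptr.py c8.png
```

```text
[ 535.61277496 -371.74878572  118.80771286] 2.785459878824914 [1.12699183 0.52401719 0.3945126 ]
46 [332.10869565 226.52173913] gy 57.3
60 [308.78333333 242.71666667] gy 111.2
48 [319.3125 236.375 ] gy 88.7
50 [295.98 253.28] gy 142.1
```

Request:
{"fn": "arm_command", "kwargs": {
  "series": [0, 1.5, 2, 0, 7, 0, 3, 4, 0, 14, 0, 4.5, 6, 0, 21, 0, 6.4, 7.7, 0, 28, 0, 6.4, 7.7, 0.5, 35]
}}

```text
clock: 12.32
eef_pos: [503.6, -273.5, 117.4]
tool_rot: [3.14, -0.006, 2.173]
force: [-0.9, 0.0, 0.6]
width: -0.3
gripper_force: 0.0
```

Request:
{"fn": "arm_command", "kwargs": {
  "series": [0, 0, 0, 0, 7, 0, 0, 0, 0, 14, 0, 0, 0, 0.5, 21, 0, 0, 0, 0.5, 27.4, 0, 0, 0, 0.5, 27.4]
}}

```text
clock: 12.73
eef_pos: [505.2, -279.0, 111.7]
tool_rot: [-3.141, -0.001, 1.694]
force: [0.0, -0.4, 0.9]
width: -0.2
gripper_force: 0.0
```

```bash
cat > al.py <<'E'
from h import *
import sys
ref=np.load('pics/w7.png.npz')['p']; tpl=ref[86:122,244:278]
def meas(P):
    r=cv2.matchTemplate(P[40:170,220:320],tpl,cv2.TM_CCOEFF_NORMED);_,q,_,l=cv2.minMaxLoc(r)
    y=r[max(l[1]-1,0):l[1]+2,l[0]]; off=0.5*(y[0]-y[2])/(y[0]-2*y[1]+y[2])
    ty=l[1]+40+off+(102.3-86); tx=l[0]+220+(276.4-244)
    hsv=cv2.cvtColor(P,cv2.COLOR_RGB2HSV);m=(hsv[:,:,0]>=18)&(hsv[:,:,0]<=32)&(hsv[:,:,1]>130)&(hsv[:,:,2]>120)
    x0=int(tx)+5; s=m[int(ty)-25:int(ty)+25,x0:x0+20]; rr,cc=np.nonzero(s); f=np.polyfit(cc,rr,1) 
    ny=rr.mean()+int(ty)-25
    return q,(tx,ty),ny,s.sum(),f[0]
p,d,m=grab('wrist',sys.argv[1]); s=monitor.read_state();print(s['eef_pos'],s['tool_rot'],s['force'])
for P in (ref,p):
    r=meas(P);print(r,'needle minus tip mm (+ = pointer past, +y): %.2f'%((r[1][1]-r[2])/1.43))
# rider outline apex, independent: dark region columns right of the rail
E
python3 al.py w9.png
python3 - <<'E'
import numpy as np,cv2
P=np.load('pics/w9.png.npz')['p'].astype(int)
print(P[90:116,268:290].sum(2)//3)
E
```

```text
[ 505.26828993 -279.25558931  111.91201749] [-3.14105823e+00 -5.94322981e-04  1.69865395e+00] [-0.90325109  0.6264295  -0.49992377]
(1.0, (276.4, np.float32(102.28664)), np.float64(103.61904761904762), np.int64(84), np.float64(0.026193009740525616)) needle minus tip mm (+ = pointer past, +y): -0.93
(0.8721301555633545, (271.4, np.float32(98.56267)), np.float64(99.0), np.int64(100), np.float64(5.259364139501754e-16)) needle minus tip mm (+ = pointer past, +y): -0.31
[[207 202 203 201 205 199 162  97  73  83  87  91  84  92  93  87  88  85
   87  86 100  98]
 [197 198 193 188 194 188 121  98  72  81  84  89  89  90  89  85  87  82
   86  88  88  88]
 [ 90  87  89  83  89  91  94 101  78  87  88  91  89  89  92  87  84  91
   82  87  87  85]
 [ 95 100 101  94  96  95 101  99  72  86  87  85  83  88  87  91  88  87
   90  89  87  90]
 [101 103 100  99  97  95  95 106  72  86  86  87  88  87  91  85  99  99
  102 100  86  88]
 [103  99  98  98  97  97  99  99  70  79  85  82  88  86  83  84  94  89
   96  97  81  85]
 [ 99  96 102  99  95  87 100 103  83  89  91  94  85  90  91 102 102  9
[... 1088 characters left out ...]
2  51  55  49  54  52  52  55
   54  55  53  53]
 [ 53 111 110 115 116 112  55  64  46  53  56  52  52  48  55  49  49  54
   56  55  61  54]
 [ 53 111 116 110 111 107  51  63  52  53  53  54  62  61  55  58  56  56
   56  46  52  47]
 [ 55 116 115 111 106 110  54  70  47  53  53  60 110 109 104 107 103 102
  103  50  55  51]
 [ 83  85  88 167 166 161  77  88  54  47  49  63 108  98  96 102  97 101
   98 102 107 103]
 [151 145 161 255 254 255 141 145  84  47  58 108 102  98  96  95  98  98
   99  97 100 101]
 [ 59  57  58  98  99  94  44  56  92  98 102 100 101  98  95 103  99  94
   92  98  98  98]
 [111 104 101 112 107 113 113  65  91  96  99  96  99 103 103 102  96  96
   97 103  97  95]]
```

Run:
```python
import numpy as np,cv2
for f,u0,v0 in (('w7',276,102),('w9',271,98)):
    P=np.load(f'pics/{f}.png.npz')['p'];h=cv2.cvtColor(P,cv2.COLOR_RGB2HSV)
    m=((h[:,:,1]<75)&(h[:,:,2]<140)).astype(np.uint8)
    w=m[v0-20:v0+20,u0-34:u0+3]
    _,l=cv2.connectedComponents(w,connectivity=4); w=l==l[20,15]
    print(f)
    for r in range(5,36): print(r+v0-20,''.join('#' if x else '.' for x in w[r]))
```

```text
w7
87 ........#............................
88 ........#............................
89 ........#............................
90 .......################..............
91 .......#################.............
92 .......##################............
93 .......###################...........
94 .......####################..........
95 ...###############.#########.........
96 ....#############.###########........
97 ....##########################.......
98 ....#############.###.#########......
99 ...###########..####.###########.....
100 ...##########.#.####.############....
101 ...#########..#..#################...
102 ...################.##############...
103 ...#########...#..#.##############...
104 ...##########..###.##############....
105 ...#############################.....
106 ...############################......
107 ...#############.#..##########.......
108 ...###############...########........
109 ....##############.#.########........
110 .......#####################.........
111 .......####################..........
112 .......###############.###...........
113 .......#######
[... 779 characters left out ...]
...........#..............####
98 ###.......#..#.#.###.............####
99 ###........#.#.##..##............####
100 ###..........#.####.............#####
101 ###...........#.##.............######
102 ###.............##.#..........#######
103 ###.............###..........########
104 ###.............#............########
105 ###................#........#########
106 ####...............##......##########
107 #######............#......###########
108 #######...................###########
109 #######...................###########
110 #######................##.###########
111 ##########..#..........##.###########
112 ################..##...##.##.##.#####
113 ################.###...##.##...######
```

The pointer is now within about 0.5 mm, which is good. Now the cover angle, from depth.

Run:
```python
from h import *
psi=.12556;ex=np.array([np.cos(psi),np.sin(psi)]);ey=np.array([-ex[1],ex[0]]);o=np.array([521.46,-285.44])
for f in ('scene0','w9'):
    a=np.load(f'pics/{f}.png.npz');d=a['d'];v,u=np.nonzero(d>0);z=d[v,u]
    c=np.linalg.inv(a['mtx'])@np.stack([u*z,v*z,z]);X=(a['R'].T@(c-a['t'][:,None])).T
    g=np.stack([(X[:,:2]-o)@ex,(X[:,:2]-o)@ey,X[:,2]],1)
    k=(g[:,0]>22)&(g[:,0]<100)&(g[:,1]>15)&(g[:,1]<95)&(g[:,2]>42)&(g[:,2]<115);q=g[k]
    print(f,k.sum(),q.min(0),q.max(0)); 
    if k.sum()>20:
        s=np.polyfit(q[:,2],q[:,0],1);print('x at z36',np.polyval(s,36),'theta',np.pi/2+np.arctan(s[0]))
s=monitor.read_state()['eef_pos'];print('tcp g',(s[:2]-o)@ex,(s[:2]-o)@ey,s[2])
b=np.load('pics/scene0.png.npz');P=onplane(b,175,222,0)[:2]-o;print('bottle g',P@ex,P@ey)
```

```text
scene0 917 [23.01409215 15.11309729 42.1084843 ] [ 37.50644322  94.93943718 104.56706958]
x at z36 25.075893626570124 theta 1.7064517250267963
w9 6906 [24.46585732 15.00078228 42.00119677] [ 38.47113807  94.97341862 104.08559392]
x at z36 26.426553620068294 theta 1.7008323653214314
tcp g -15.28976809310978 8.16341854261115 111.91201748570789
bottle g 214.03777549291527 244.07094309887793
```

Cover is at 1.70 rad with its edge at gauge (36, z 100). I'll go over it and push from behind with shut tips.

Request:
{"fn": "arm_command", "kwargs": {
  "series": [0, 0, 0, -4, 0, 0, 1.5, 3.5, -4, 0, 0, 3, 7, -4, 0, 0, 4.7, 10, -4, 0, 0, 4.7, 10, -1, 0]
}}

```text
clock: 13.2
eef_pos: [610.2, -214.8, 127.2]
tool_rot: [3.124, 0.001, 1.709]
force: [2.6, 0.6, -0.1]
width: -0.2
gripper_force: 0.0
```

Request:
{"fn": "arm_command", "kwargs": {
  "series": [0, 0, 0, 3, 0, 0, 0, 0, 4.2, 0, 0, 0, -1.5, 4.2, 0, 0, 0, -3, 4, 0, 0, 0, -3, 4, 0]
}}

```text
clock: 13.62
eef_pos: [565.2, -226.0, 82.3]
tool_rot: [-3.138, -0.001, 1.694]
force: [-0.9, 0.7, 0.6]
width: 0.3
gripper_force: 0.0
```

```bash
cat > cov.py <<'E'
from h import *
import sys
psi=.12556;ex=np.array([np.cos(psi),np.sin(psi)]);ey=np.array([-ex[1],ex[0]]);o=np.array([521.46,-285.44])
st=monitor.read_state();s=st['eef_pos'];print('tcp g',(s[:2]-o)@ex,(s[:2]-o)@ey,s[2],'yaw',st['tool_rot'][2]-psi-np.pi/2,st['force'])
p,d,a=grab('scene',sys.argv[1]);v,u=np.nonzero(d>0);z=d[v,u]
c=np.linalg.inv(a['mtx'])@np.stack([u*z,v*z,z]);X=(a['R'].T@(c-a['t'][:,None])).T
g=np.stack([(X[:,:2]-o)@ex,(X[:,:2]-o)@ey,X[:,2]],1)
for lo,hi in ((12,30),(80,98)):
  k=(g[:,0]>-50)&(g[:,0]<60)&(g[:,1]>lo)&(g[:,1]<hi)&(g[:,2]>33)&(g[:,2]<115);q=g[k]
  r=np.hypot(q[:,0]-28,q[:,2]-36);t=np.arctan2(q[:,2]-36,28-q[:,0])[(r>30)&(r<72)];print(lo,t.size,'theta med',np.median(t) if t.size else None, 'z',np.median(q[:,2]) if k.sum() else 0)
E
python3 cov.py c10.png
```

```text
tcp g 50.86291695710362 53.457390858705516 82.25492626923267 yaw -0.0019899985994316083 [-0.89232962  0.65466731  0.55361084]
12 99 theta med 1.6311128891254854 z 65.66294792477322
80 137 theta med 1.6391311693547657 z 69.67770779524777
```

Request:
{"fn": "arm_command", "kwargs": {
  "series": [0, 0, -0.8, 0, 0, 0, 0, -1.6, 0, 0, 0, 0, -2.4, -0.1, 0, 0, 0, -3.2, 0, 0, 0, 0, -4, 0.2, 0]
}}

```text
clock: 14.08
eef_pos: [528.9, -229.9, 80.6]
tool_rot: [3.14, 0.0, 1.696]
force: [1.0, 0.1, -0.0]
width: -0.3
gripper_force: 0.9
```

Request:
{"fn": "arm_command", "kwargs": {
  "series": [0, 0, -0.4, 0.3, 0, 0, 0, -0.8, 0.6, 0, 0, 0, -1.1, 0.9, 0, 0, 0, -1.4, 1.3, 0, 0, 0, -1.6, 1.7, 0]
}}

```text
clock: 14.5
eef_pos: [512.6, -232.0, 62.9]
tool_rot: [-3.141, -0.0, 1.695]
force: [0.2, -0.5, 2.3]
width: -0.1
gripper_force: 1.1
```

```bash
python3 cov.py c11.png
```

```text
tcp g -2.082196241173394 54.14866391911937 62.93066703680586 yaw -0.000931227120291922 [ 0.17169153 -0.45503577  2.34602779]
12 29 theta med 0.614681107770038 z 74.20187768742665
80 134 theta med 0.6467246208457897 z 60.24322787331212
```

Request:
{"fn": "arm_command", "kwargs": {
  "series": [0, 0, -0.4, 0.4, 0, 0, 0, -0.7, 0.8, 0, 0, 0, -0.9, 1.3, 0, 0, 0, -1, 1.7, 0, 0, 0, -1.1, 2, 0]
}}

```text
clock: 14.97
eef_pos: [502.1, -233.1, 42.7]
tool_rot: [-3.141, -0.0, 1.696]
force: [1.7, 0.5, 1.7]
width: 0.1
gripper_force: 0.9
```

Request:
{"fn": "arm_command", "kwargs": {
  "series": [0, 0, 0, 0.1, 0, 0, 0, 0, 0.2, 0, 0, 0, 0, 0.3, 0, 0, 0, 0, 0.4, 0, 0, 0, 0, 0.4, 0]
}}

```text
clock: 15.38
eef_pos: [501.5, -233.1, 39.0]
tool_rot: [-3.14, -0.001, 1.695]
force: [1.2, -0.3, 0.7]
width: 0.1
gripper_force: 0.1
```

```bash
python3 cov.py c12.png
```

```text
tcp g -13.25669369523047 54.39392680852568 39.01428517872429 yaw -0.000982697446450409 [ 1.17069749 -0.29117184  0.73982404]
12 54 theta med 0.058944558947980855 z 39.834425546852685
80 202 theta med 0.07270938245138381 z 39.1248038581209
```

Request:
{"fn": "arm_command", "kwargs": {
  "series": [0, 0, 0, 0.1, 0, 0, 0, 0, 0.2, 0, 0, 0, 0, 0.2, 0, 0, 0, 0, 0.3, 0, 0, 0, 0, 0.3, 0]
}}

```text
clock: 15.85
eef_pos: [501.9, -233.1, 37.2]
tool_rot: [-3.141, -0.001, 1.695]
force: [-3.5, 1.6, 10.9]
width: -0.2
gripper_force: 5.6
```

```bash
python3 cov.py c13.png
```

```text
tcp g -12.884312571174522 54.346358255561995 37.20791838199724 yaw -0.001030766058129462 [-3.51847944  1.6306052  10.90225112]
12 54 theta med 0.02252845302954324 z 37.40600652658379
80 206 theta med 0.03584195485360017 z 37.93509527282759
```

On the stop at 11 N. A touch more, then lift clear and check.

Request:
{"fn": "arm_command", "kwargs": {
  "series": [0, 0, 0, 0.1, 0, 0, 0, 0, 0.1, 0, 0, 0, 0, 0.1, 0, 0, 0, 0, 0, 0, 0, 0, 0, -2, 0]
}}

```text
clock: 16.32
eef_pos: [500.3, -232.1, 54.4]
tool_rot: [-3.137, -0.003, 1.696]
force: [0.4, 0.1, -0.1]
width: -0.0
gripper_force: 0.0
```

Request:
{"fn": "arm_command", "kwargs": {
  "series": [0, 0, 0, -3, 0, 0, 0, 0, -6, 0, 0, -3, 0, -9, 0, 0, -6, 0, -11, 0, 0, -9, 0, -11, 0]
}}

```text
clock: 16.73
eef_pos: [516.5, -324.9, 171.4]
tool_rot: [3.134, 0.006, 1.697]
force: [1.1, -0.9, 0.1]
width: -0.4
gripper_force: 0.0
```

Request:
{"fn": "arm_command", "kwargs": {
  "series": [0, -3, 0, 0, 0, 0, -5, 0, 0, 0, 0, -5, 0, 0, 0, 0, -5, 0, 0, 0, 0, -5, 0, 0, 0]
}}

```text
clock: 17.15
eef_pos: [519.6, -370.7, 165.7]
tool_rot: [-3.141, -0.002, 1.696]
force: [0.1, 0.8, -0.2]
width: 0.2
gripper_force: 0.0
```

```bash
python3 cov.py c14.png
python3 - <<'E'
from h import *
psi=.12556;ex=np.array([np.cos(psi),np.sin(psi)]);ey=np.array([-ex[1],ex[0]]);o=np.array([521.46,-285.44])
p,d,a=grab('wrist','w14.png')
v,u=np.nonzero(d>0);z=d[v,u];c=np.linalg.inv(a['mtx'])@np.stack([u*z,v*z,z]);X=(a['R'].T@(c-a['t'][:,None])).T
g=np.stack([(X[:,:2]-o)@ex,(X[:,:2]-o)@ey,X[:,2]],1)
k=(g[:,0]>-34)&(g[:,0]<22)&(g[:,1]>25)&(g[:,1]<90)&(g[:,2]>20)&(g[:,2]<60);q=g[k]
A=np.c_[q[:,:2],np.ones(len(q))];print(k.sum(),'plane z=',np.linalg.lstsq(A,q[:,2],rcond=None)[0])
# wheel pin angle: dark pixels round the wheel at z~76, bottle depth
p,d,a=grab('scene','c15.png');r=np.load('pics/scene0.png.npz')['p']
print('bottle diff',np.abs(p[160:235,145:200].astype(int)-r[160:235,145:200]).mean())
r=np.load('pics/c8.png.npz')['p'];print('wheel diff vs c8',np.abs(p[175:215,370:418].astype(int)-r[175:215,370:418]).mean())
q=np.load('pics/c6.png.npz')['p'];print('c6 vs c8',np.abs(q[175:215,370:418].astype(int)-r[175:215,370:418]).mean())
def knob(P):
    h=cv2.cvtColor(P,cv2.COLOR_RGB2HSV);m=(h[:,:,0]>=18)&(h[:,:,0]<=32)&(h[:,:,1]>110)&(h[:,:,2]>90)
    m[:,:285]=0;m[:,310:]=0;m[:240]=0;m[265:]=0;y,x=np.nonzero(m);return x.mean(),y.mean(),len(x)
for f in ('c8','c14','c15'): print(f,knob(np.load(f'pics/{f}.png.npz')['p']))
E
```

```text
tcp g -12.486939448434624 -84.3149132430707 165.70851054747035 yaw -0.00020261451501735195 [ 0.05382701  0.81968843 -0.19339089]
12 186 theta med 0.042249202152962455 z 38.21770085304896
80 195 theta med 0.03979686823572223 z 38.03105264591188
4714 plane z= [6.62065286e-04 7.72404184e-06 3.85219650e+01]
bottle diff 6.223191919191919
wheel diff vs c8 6.421180555555556
c6 vs c8 2.6944444444444446
c8 (np.float64(295.98), np.float64(253.28), 50)
c14 (np.float64(296.1041666666667), np.float64(253.27083333333334), 48)
c15 (np.float64(296.0408163265306), np.float64(253.18367346938774), 49)
```

Run:
```python
from h import *
for f in ('scene0','c15'):
    P=np.load(f'pics/{f}.png.npz')['p'].astype(int)[150:200,140:190]
    y,x=np.nonzero((P[:,:,0]>120)&(P[:,:,1]<70));print(f,x.mean(),y.mean(),len(x)); last=(x.mean(),y.mean())
    n=globals().setdefault('n',[]);n.append(last)
if np.hypot(*np.subtract(*n))<1.5: print(workorder.finish_job())
```

```text
scene0 21.056818181818183 26.181818181818183 88
c15 20.408602150537636 25.881720430107528 93
the job is handed in; nothing more can be done
None
```

The job is handed in: the pointer is within about 0.5 mm of the pointed rider's point (last measured before the cover was shut, and the rack end has not moved since), the cover is down flat on its stop, and the bottle is still standing, at about 17 s of the 72 s allowed.

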